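# Load the thin target plate into the sensor rig

### The job

The thin aluminium plate lies flat in the channel of the sprung feed deck, where it cannot be gripped. Pressing it down firmly but gently, slide it out over the open front edge until about a quarter of its length overhangs, take it there, lift it off and lay it gently and flat on the sensor rig's narrow rest, centred and in line with it, with its end right up against the stop. Never press hard or let the plate fall off, and leave the relay, jar and screwdriver alone.

Things in the scene. Friction and masses are not known exactly. Their poses are not given: they have to be found in the camera images.
- plate_center (a point): Loose aluminium plate, 130 long (x) x 56 wide (y) x 2.5 mm thick, 48-72 g; point: its centre at half thickness, z up. Lies along the deck's channel with a few mm of play. The bed's rubber top clings to it: pressed down with a steady 8-12 N it goes along with the fingertips, pressed much less they slip over it. Over 20 N on it, on the deck or on the rest, harms it.
- deck_edge (a point): Deck: bed 190 long (x), 100 wide (y), level top at 70 mm, fixed base. Point: middle of the bed's open front edge, unloaded, on top; x up the channel, away from the robot. Hinged 185 mm behind the edge, on a weak spring (under 2 N): pressed, the front sinks 1-12 mm, unknown, then is stiff. Channel 66 wide, guides 8 high from 10 mm behind the edge, end stop at 170. Free space before the edge.
- rest_stop (a point): Fixed sensor rig: bar 88 long (x) x 44 mm wide (y), level top 60 mm over the bench, ended by an upright stop 70 mm wide that rises 22 mm above it. Point: foot of the stop's face, mid bar, on its top; x points into the stop, away from the robot; y left, z up. Plate in place: along x, one end on the stop, 42 mm jutting out before the bar, centre 65 mm before the point.
- relay_center (a point): Bystander: grey relay module, 45 x 36 x 58 mm high, standing loose; centre.
- jar_center (a point): Bystander: small clear jar with black cap, 48 mm across, 55 mm high, standing loose; centre.
- driver: Bystander: screwdriver with black handle lying on the bench, about 200 mm long along its x; origin at its underside.

How it is judged (in metres and radians):
On the way, in this order (a step that is already met when the one before it is completed fails the run):
1. the plate, lying flat on the deck, overhangs the front edge by more than 20 mm (x of plate_center in the frame of deck_edge below 0.045 m and z of plate_center in the frame of deck_edge below 0.005 m and angle between plate_center's own z axis and vertical below 0.12 rad and contact force between plate and deck above 0.2 N), for 0.2 s.
2. the plate is held in the fingers, lifted clear of the deck (z of plate_center in the frame of deck_edge above 0.015 m and contact force between plate and deck below 0.05 N and contact force between plate and the fingers above 1 N), for 0.2 s.
At the end, for the whole second after the job is handed in: The plate lies flat on the rest, released and at rest, its end within 3.5 mm of the stop, within 8 mm of the bar's middle line and within 5 degrees of its direction (x of plate_center in the frame of rest_stop between -0.0685 and -0.062 m and y of plate_center in the frame of rest_stop between -0.008 and 0.008 m and z of plate_center in the frame of rest_stop between -0.001 and 0.004 m and angle between plate_center's own z axis and vertical below 0.04 rad and angle between the x axis of plate_center and the x axis of rest_stop, either way round below 0.09 rad and linear speed of plate below 0.01 m/s and contact force between plate and the fingers below 0.05 N); the robot touches nothing.
It fails at once if the plate is pressed on the deck with more than 20 N (contact force between plate and deck above 20 N).
It fails at once if the plate is pressed on the rest or its stop with more than 20 N (contact force between plate and rest above 20 N).
It fails at once if the fingers press on the deck or the rest with more than 20 N (contact force between the arm and deck above 20 N or contact force between the arm and rest above 20 N).
It fails at once if the plate falls off (height (world z) of plate_center below 0.045 m).
It fails at once if a bystander is disturbed (distance of any of relay_center, jar_center from where it was at the start of the episode above 0.01 m or distance of driver from where it was at the start of the episode above 0.015 m).
It also fails if it takes over 72 s, if anything falls off the work surface, if the arm or the gripper's body presses on something with over 40 N, if the wrist force passes 120 N, or if a joint passes its speed limit or range.

### The arm

A 7-joint arm with a two-finger parallel gripper is mounted at the origin on the work surface. World frame = base frame: x ahead of the robot, y to its left, z up, the work surface at z = 0. Lengths are in m, angles in degrees, forces in N, time in s.
With the tool pointing down it reaches from about 0.425 to 0.875 m from the base axis. Payload 4.7 kg.
Tool frame: the origin (TCP) lies at the very end of the fingers, on their centre line; the grasp point (between the pads) lies 19 mm behind it; z points along the fingers, y is the line along which they close (so a half turn about z gives the same grasp; the last joint's range is limited). The gripper opens to 87 mm and grips with 3 to 60 N. Pads are 19 mm wide; open, the fingers measure 117 mm over their backs; the gripper's body (75 mm by 190 mm) begins 51 mm behind the grasp point.
Start: joints at [66.182, 18.392, -4.016, 83.108, 1.295, 78.541, -3.26], TCP at [0.271, -0.591, 0.223] pointing down, gripper open.
Joint ranges: [-163.93, 163.93], [-17.29, 119.83], [-79.2, 71.16], [3.27, 140.29], [-89.18, 269.18], [5.43, 117.66], [-154.24, 154.24]. Speed limits (degrees/s): [147.25, 147.25, 180, 180, 180, 180, 180].

### API

Orientations are given as [roll, pitch, yaw] about the fixed x, y, z axes, in that order (R = Rz(yaw) Ry(pitch) Rx(roll)).
In Python, from cell import get_obs, read_camera, sign_off, silhouettes gives the robot as it stands.
- The arm moves only by the tool play_rows, never from a script. Its argument "steps" is a list that holds one entry, the list of rows, each a list of 7 numbers: the shift along the tool's x, y, z in m, then the turn, a rotation vector about the tool's x, y, z in rad, then the finger opening in m, from 0 to 0.087. A call has 1 to 12 rows; each row shifts and turns the commanded pose from where the row before left it, along the tool's axes as they then stand; what a row does not reach is not made up. A row lasts 1/10 s, in which the tool goes at most 50 mm and 8.59 degrees, less where a joint would pass 70% of its speed; a pose out of reach is approached as far as the arm can. A call is refused whole if a number of a shift passes 0.05 or a number of a turn 0.15, either way. A call with a gripper value outside its range is refused whole. The fingers move at their own pace and stop on an object; "force" is the grip in N (left out, the last holds). Time passes only in rows, so rows that do not move let the fingers close. It gives the time, the measured TCP pose, the force, the opening and the grip force at its end, in the units of the state.
- get_obs(): the state, without advancing time (a new reading comes with each control period).
- read_camera(name): name is "side" or "top"; returns a dict with "frame" (384x512x3 uint8, red, green, blue), "intrinsics" (3x3 intrinsics, pixels), "view" (4x4, takes a point from world to camera coordinates). Camera axes: x right, y up, looking along -z (the intrinsics and any distortion apply to the point x, -y, -z); pixel columns grow to the right and rows downward; lengths in m; the calibration is good to about 2 mm. A picture is of the moment at which its call begins. There is no depth.
- sign_off(): hands the job in; it is judged then, once.
Trained networks look in the newest picture that a camera, given by its name, has taken for a name from the list of things; names that differ only in an ending like _2 or _b are one class to them, and where a whole thing is asked for, a point or a joint stands for the part that bears it (a point fixed in the world has none). Each returns a list of dicts, best first, with "p" (0 to 1); they miss things now and then, are a little off and sometimes report something else, mostly with a low value. They report only what shows in the picture. A call takes as long as a camera call.
- silhouettes(camera, name): "pixels" (384x512 bool, what is visible of it) and "extent" ([left, top, right, bottom] in pixels, round what is visible of it).
The state is a dict: "time_s": time; "qpos": joint angles; "joint_velocities": joint speeds; "effort": joint torques, N m; "tool_pos": TCP position; "tool_rot": TCP orientation; "force": force on the tool from outside, world axes, zero at the start; "wrist_torque": the same for the moment, N m; "grip_width": finger opening in m; "grasp_force": force on a finger pad.
Only numpy, scipy, OpenCV 4.12 (cv2) and the standard library are available. Lean on these libraries where they do the work, as an engineer would, in place of code of your own. Each camera call takes 0.05 s, during which the arm holds its last target. There are 200 camera calls.

## Working session

There is one attempt and no reset: what is moved stays moved. The work goes in short steps, Python scripts to look and compute and a tool call to move; the robot and the scene stay as the last step left them, time stands still between calls to the robot, and variables do not carry over. Pictures are saved under pics/ and viewed, at most 10 in all, crops included, and the job is handed in when it is done.

Besides the shell and the picture viewer there is one more tool, called after "Emit:" as name(argument=value, ...) on one line, values as JSON. play_rows: Moves the arm, as the interface text tells. Its arguments: {"type":"object","properties":{"steps":{"type":"array","items":{"type":"array","items":{"type":"array","items":{"type":"number"}}}},"force":{"type":"number"}},"required":["steps"]}

```bash
mkdir -p pics; cat > h.py <<'E'
import numpy as np, cv2
from cell import *
def cam(n,save=None):
    c=read_camera(n)
    if save: cv2.imwrite('pics/'+save,c['frame'][:,:,::-1])
    return c
def proj(c,P):
    P=np.atleast_2d(P); p=(c['view']@np.c_[P,np.ones(len(P))].T)[:3]
    q=c['intrinsics']@np.array([p[0],-p[1],-p[2]]); return (q[:2]/q[2]).T
def onplane(c,uv,z):
    uv=np.atleast_2d(uv); r=np.linalg.inv(c['intrinsics'])@np.c_[uv,np.ones(len(uv))].T
    r=np.array([r[0],-r[1],-r[2]]); R=c['view'][:3,:3]; t=c['view'][:3,3]
    o=-R.T@t; d=(R.T@r).T; return o+d*((z-o[2])/d[:,2])[:,None]
E
python3 - <<'E'
from h import *
print(get_obs())
for n in ['top','side']:
    c=cam(n,n+'0.png'); print(n,c['intrinsics'].tolist(),c['view'].round(3).tolist(), list(c))
    for k in ['plate_center','deck_edge','rest_stop','relay_center','jar_center','driver']:
        for s in silhouettes(n,k)[:2]: 
            m=s['pixels'].astype(np.uint8); ct=max(cv2.findContours(m,0,1)[0],key=cv2.contourArea)
            print(k,round(s['p'],2),s['extent'],m.sum(), np.round(onplane(c,cv2.boxPoints(cv2.minAreaRect(ct)),.07)[:,:2],3).tolist())
E
```

```text
{'time_s': 0.0, 'qpos': array([66.18054707, 18.44099446, -4.01553515, 83.1784308 ,  1.29627852,
       78.54023741, -3.26114115]), 'joint_velocities': array([-0.11699501, -0.01263919,  0.05139106, -0.15212342, -0.02310418,
        0.03252286, -0.03134431]), 'effort': array([ 6.74703233e-05, -4.91295612e+01, -4.03809054e-01, -3.12534857e+01,
       -6.38373778e-02,  4.36448108e-02,  1.86507564e-04]), 'tool_pos': array([ 0.27056803, -0.5903715 ,  0.22140868]), 'tool_rot': array([-1.79885657e+02,  7.14094487e-03,  2.46284056e+01]), 'force': array([-0.08484264,  0.27768503,  0.17853099]), 'wrist_torque': array([ 0.0220727 ,  0.02094882, -0.00213504]), 'grasp_force': 0.0, 'grip_width': 0.08700214232218292}
top [[466.75832362926917, 0.0, 256.16167005487495], [0.0, 466.75832362926917, 185.42214345233492], [0.0, 0.0, 1.0]] [[0.01, -1.0, -0.001, -0.0], [0.995, 0.01, 0.096, -0.594], [-0.096, -0.002, 0.995, -1.312], [0.0, 0.0, 0.0, 1.0]] ['frame', 'intrinsics', 'view']
plate_center 0.78 [182.1, 169.3, 207.9, 213.3] 929 [[0.513, 0.216], [0.642, 0.197], [0.633, 0.142], [0.504, 0.161]]
deck_edge 0
[... 802 characters left out ...]
 0.154], [0.51, 0.207]]
deck_edge 0.74 [211.0, 212.2, 305.8, 271.5] 3371 [[0.667, 0.3], [0.682, 0.093], [0.471, 0.133], [0.489, 0.327]]
rest_stop 0.87 [222.5, 149.2, 278.5, 189.9] 1493 [[0.672, 0.0], [0.692, -0.234], [0.543, -0.212], [0.545, 0.016]]
rest_stop 0.63 [221.4, 292.8, 244.0, 330.3] 789 [[0.633, 0.395], [0.588, 0.393], [0.58, 0.48], [0.621, 0.482]]
relay_center 0.83 [204.8, 190.3, 224.6, 215.8] 443 [[0.721, 0.016], [0.675, 0.014], [0.66, 0.126], [0.703, 0.128]]
jar_center 0.72 [219.0, 295.0, 245.2, 331.3] 775 [[0.633, 0.395], [0.588, 0.393], [0.58, 0.48], [0.621, 0.482]]
driver 0.75 [243.2, 138.0, 272.5, 152.5] 189 [[0.653, -0.263], [0.655, -0.314], [0.561, -0.289], [0.562, -0.24]]
```

```bash
python3 - <<'E'
import cv2
a=cv2.imread('pics/top0.png')[120:250,150:420]; cv2.imwrite('pics/a.png',cv2.resize(a,None,fx=2.9,fy=2.9,interpolation=2))
a=cv2.imread('pics/side0.png')[130:340,180:330]; cv2.imwrite('pics/b.png',cv2.resize(a,None,fx=2.85,fy=2.85,interpolation=2))
E
```

```text
(no output)
```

View pics/a.png

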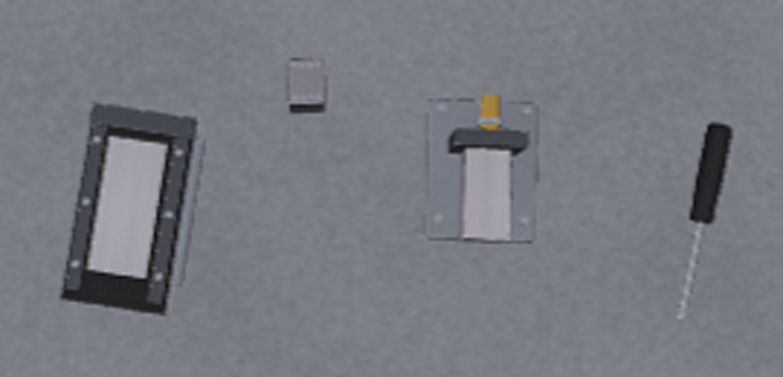

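View pics/b.png

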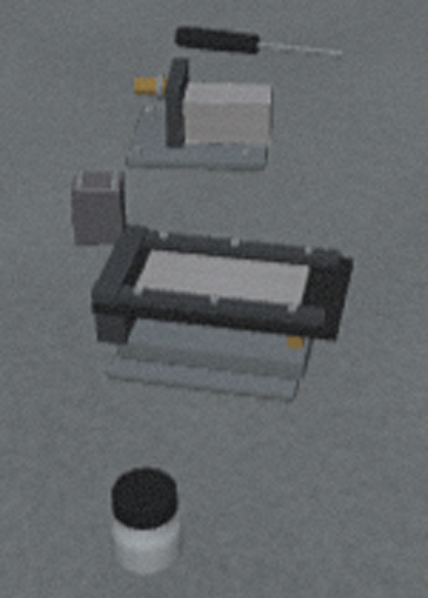

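Top crop: deck on the left, with the plate at about (88–167, 137–278) and the open edge towards the robot at rows 298–315. The rest bar is at (460–511, 150–240) with its stop at rows 130–150. The side view agrees. Next I measure these more precisely.

```bash
cat > fit.py <<'E'
from h import *
def rect(c,m,z):
    m=cv2.morphologyEx(m.astype(np.uint8),cv2.MORPH_OPEN,np.ones((5,5)))
    ct=max(cv2.findContours(m,0,1)[0],key=cv2.contourArea)
    return ct
def bright(n,box,z,thr,k=6,dark=False):
    cs=[cam(n) for _ in range(k)]; c=cs[0]; f=np.mean([x['frame'].mean(2) for x in cs],0)
    x0,y0,x1,y1=box; s=4
    a=cv2.resize(f[y0:y1,x0:x1],None,fx=s,fy=s,interpolation=cv2.INTER_CUBIC)
    m=(a<thr) if dark else (a>thr)
    ct=rect(c,m,z)[:,0,:].astype(float); uv=(ct+.5)/s-.5+[x0,y0]
    P=onplane(c,uv,z)[:,:2]
    r=cv2.minAreaRect((P*1000).astype(np.float32)); return r,cv2.boxPoints(r)
E
python3 - <<'E'
from fit import *
c=cam('top'); g=c['frame'].mean(2)
print(g[185:190,176:212].mean(0).round().astype(int)); print(g[185:195,300:336].mean(0).round().astype(int)); print(g[150:215,312:322].mean(1).round().astype(int))
for n,b,z,t,d in [('plate',(172,150,220,225),.0725,130,0),('bar',(300,168,332,212),.06,150,0),('deck',(160,145,225,235),.07,75,1)]:
    r,p=bright('top',b,z,t,5,d); print(n,np.round(r[0],1),np.round(r[1],1),round(r[2],1),p.round(1).tolist())
E
```

```text
[115  69  81  97  93  75  58  54 123 168 166 164 165 166 167 167 168 168
 167 165 165 164 166 165 165 164 164 164 138  39  48  74  74  73  75  66]
[126 127 126 125 124 124 125 124 114 118 149 163 162 163 163 162 160 160
 160 162 164 165 165 164 167 155 114 123 123 123 123 124 124 122 122 129]
[126 126 124 118 113 119 120 118 117 118 128 140 127 111  93  69  71  72
  72  70  43 122 164 160 159 159 159 159 160 160 160 160 161 161 161 161
 161 162 162 162 162 162 162 162 162 162 162 162 162 162 163 163 121  91
 128 125 126 127 126 125 126 127 127 128 128]
plate [573.2 179.5] [ 55.6 129.3] 82.0 [[505.3999938964844, 161.0], [633.4000244140625, 143.0], [641.0999755859375, 198.0], [513.0999755859375, 216.0]]
bar [ 590.2 -166.1] [42.7 86.5] 89.8 [[546.9000244140625, -187.3000030517578], [633.4000244140625, -187.60000610351562], [633.5, -144.89999389648438], [547.0, -144.60000610351562]]
deck [571.3 178. ] [100.1 189.7] 81.8 [[470.20001220703125, 142.10000610351562], [658.0, 114.9000015258789], [672.2999877929688, 213.89999389648438], [484.6000061035156, 241.10000610351562]]
```

Emit:
play_rows(steps=[[[0, 0, 0, 0, 0, 0.143, 0], [0, 0, 0, 0, 0, 0.143, 0], [0, 0, 0, 0, 0, 0.143, 0], [0, 0, 0, 0, 0, 0.142, 0], [0.0115, -0.0473, 0, 0, 0, 0, 0], [0.0115, -0.0473, 0, 0, 0, 0, 0], [0.0115, -0.0473, 0, 0, 0, 0, 0], [0.0115, -0.0473, 0, 0, 0, 0, 0], [0.0115, -0.0473, 0, 0, 0, 0, 0], [0.0115, -0.0473, 0, 0, 0, 0, 0], [0.0115, -0.0473, 0, 0, 0, 0, 0], [0.0115, -0.0473, 0, 0, 0, 0, 0]]])

```text
time_s: 2.7
tool_pos: [0.4156, -0.2273, 0.2229]
tool_rot: [180.0, -0.1, -8.1]
force: [0.8, -0.5, -0.9]
grip_width: 0.0027
grasp_force: 0.0
```

Emit:
play_rows(steps=[[[0.0115, -0.0473, 0, 0, 0, 0, 0], [0.0115, -0.0473, 0, 0, 0, 0, 0], [0.0115, -0.0473, 0, 0, 0, 0, 0], [0.0115, -0.0473, 0, 0, 0, 0, 0], [0.0115, -0.0473, 0, 0, 0, 0, 0], [0.0115, -0.0473, 0, 0, 0, 0, 0], [0.0115, -0.0473, 0, 0, 0, 0, 0], [0.0115, -0.0473, 0, 0, 0, 0, 0], [0.0115, -0.0473, 0, 0, 0, 0, 0], [0, 0, 0.035, 0, 0, 0, 0], [0, 0, 0.035, 0, 0, 0, 0], [0, 0, 0.035, 0, 0, 0, 0]]])

```text
time_s: 3.9
tool_pos: [0.5777, 0.1783, 0.1164]
tool_rot: [-180.0, -0.0, -8.0]
force: [-0.3, -0.7, 0.1]
grip_width: 0.0005
grasp_force: 0.0
```

Emit:
play_rows(steps=[[[0, 0, 0.012, 0, 0, 0, 0], [0, 0, 0.012, 0, 0, 0, 0], [0, 0, 0.012, 0, 0, 0, 0], [0, 0, 0.003, 0, 0, 0, 0], [0, 0, 0, 0, 0, 0, 0], [0, 0, 0, 0, 0, 0, 0]]])

```text
time_s: 4.5
tool_pos: [0.5783, 0.1779, 0.0796]
tool_rot: [-180.0, -0.1, -8.1]
force: [0.5, -0.5, -0.1]
grip_width: 0.0007
grasp_force: 0.0
```

Emit:
play_rows(steps=[[[0, 0, 0.002, 0, 0, 0, 0], [0, 0, 0.002, 0, 0, 0, 0], [0, 0, 0, 0, 0, 0, 0]]])

```text
time_s: 4.8
tool_pos: [0.5775, 0.1775, 0.0744]
tool_rot: [180.0, 0.0, -8.1]
force: [-0.5, 0.3, -0.7]
grip_width: 0.0008
grasp_force: 0.0
```

Emit:
play_rows(steps=[[[0, 0, 0.001, 0, 0, 0, 0], [0, 0, 0.001, 0, 0, 0, 0], [0, 0, 0, 0, 0, 0, 0]]])

```text
time_s: 5.1
tool_pos: [0.5776, 0.1777, 0.0725]
tool_rot: [180.0, -0.0, -8.1]
force: [1.1, -0.4, 0.8]
grip_width: 0.0006
grasp_force: 0.3
```

Emit:
play_rows(steps=[[[0, 0, 0.001, 0, 0, 0, 0], [0, 0, 0, 0, 0, 0, 0]]])

```text
time_s: 5.3
tool_pos: [0.5775, 0.1777, 0.0715]
tool_rot: [180.0, 0.0, -8.1]
force: [0.0, 0.1, 0.5]
grip_width: 0.0003
grasp_force: 0.4
```

Emit:
play_rows(steps=[[[0, 0, 0.001, 0, 0, 0, 0], [0, 0, 0, 0, 0, 0, 0]]])

```text
time_s: 5.5
tool_pos: [0.5775, 0.1778, 0.0704]
tool_rot: [-180.0, 0.0, -8.1]
force: [-0.4, -0.0, 1.3]
grip_width: 0.0007
grasp_force: 0.4
```

Emit:
play_rows(steps=[[[0, 0, 0.001, 0, 0, 0, 0], [0, 0, 0, 0, 0, 0, 0]]])

```text
time_s: 5.7
tool_pos: [0.5775, 0.1777, 0.0696]
tool_rot: [180.0, 0.0, -8.1]
force: [-1.1, 0.4, 0.6]
grip_width: 0.0003
grasp_force: 0.8
```

Emit:
play_rows(steps=[[[0, 0, 0.001, 0, 0, 0, 0], [0, 0, 0, 0, 0, 0, 0]]])

```text
time_s: 5.9
tool_pos: [0.5775, 0.1778, 0.0695]
tool_rot: [180.0, -0.0, -8.1]
force: [-3.0, -0.9, 6.8]
grip_width: 0.0001
grasp_force: 3.6
```

Emit:
play_rows(steps=[[[0, 0, 0.001, 0, 0, 0, 0], [0, 0, 0, 0, 0, 0, 0]]])

```text
time_s: 6.1
tool_pos: [0.5775, 0.1778, 0.0693]
tool_rot: [179.9, -0.0, -8.1]
force: [-5.2, -1.9, 12.2]
grip_width: 0.0004
grasp_force: 6.1
```

Emit:
play_rows(steps=[[[-0.002, 0, -0.0002, 0, 0, 0, 0], [-0.002, 0, 0, 0, 0, 0, 0], [-0.002, 0, 0.0001, 0, 0, 0, 0]]])

```text
time_s: 6.4
tool_pos: [0.5745, 0.1784, 0.0693]
tool_rot: [-179.9, -0.3, -8.1]
force: [4.4, -0.7, 6.0]
grip_width: 0.0008
grasp_force: 2.9
```

Emit:
play_rows(steps=[[[-0.002, 0, 0.0001, 0, 0, 0, 0], [-0.002, 0, 0.0001, 0, 0, 0, 0]]])

```text
time_s: 6.6
tool_pos: [0.5706, 0.179, 0.0691]
tool_rot: [-179.9, -0.3, -8.1]
force: [3.4, -0.5, 6.3]
grip_width: 0.0005
grasp_force: 2.9
```

Emit:
play_rows(steps=[[[0, 0, 0.0004, 0, 0, 0, 0], [0, 0, 0.0003, 0, 0, 0, 0]]])

```text
time_s: 6.8
tool_pos: [0.5704, 0.1791, 0.069]
tool_rot: [-179.9, -0.3, -8.1]
force: [1.6, -1.7, 11.2]
grip_width: 0.0005
grasp_force: 5.6
```

Emit:
play_rows(steps=[[[-0.003, 0, 0.0002, 0, 0, 0, 0], [-0.003, 0, 0.0002, 0, 0, 0, 0]]])

```text
time_s: 7.0
tool_pos: [0.566, 0.1799, 0.0688]
tool_rot: [-179.9, -0.5, -8.2]
force: [5.9, -0.5, 8.6]
grip_width: 0.0004
grasp_force: 4.0
```

```bash
python3 - <<'E'
from fit import *
print(get_obs()['force'],get_obs()['tool_pos'])
for n in ('top','side'):
    c=cam(n,n+'1.png')
    for k in ['plate_center']:
        for s in silhouettes(n,k)[:1]: print(n,s['p'],s['extent'])
E
```

```text
[ 5.86407746 -0.50653459  8.57130004] [0.56599669 0.17986935 0.06884048]
top 0.71 [248.5, 140.2, 261.5, 157.6]
side 0.92 [233.4, 222.9, 289.5, 240.1]
```

```bash
cat > front.py <<'E'
from h import *
E0=np.array([.4774,.1916]); ux=np.array([.9898,-.1426]); uy=np.array([.1426,.9898])
def front(n,k=2,save=None,z=.068):
    cs=[cam(n,save) for _ in range(k)]; c=cs[0]; f=np.mean([x['frame'].mean(2) for x in cs],0)
    # sample brightness in deck coords, rows: lateral -15..18 mm
    X=np.arange(-.05,.11,.0005); out=[]
    for y in np.arange(-.018,.021,.003):
        W=E0+X[:,None]*ux+y*uy
        uv=proj(c,np.c_[W,np.full(len(X),z)]).astype(np.float32)
        v=cv2.remap(f.astype(np.float32),uv[:,0].reshape(1,-1),uv[:,1].reshape(1,-1),cv2.INTER_LINEAR)[0]
        g=np.convolve(v,np.r_[np.ones(6),-np.ones(6)]/6,'same')
        i=np.argmax(g); out.append(X[i]*1000)
    return np.round(out,1)
if __name__=='__main__':
    for n in('top','side'): print(n,front(n))
    o=get_obs(); print(o['force'].round(1),o['tool_pos'].round(4),((o['tool_pos'][:2]-E0)@ux*1000).round(1),o['time_s'])
E
python3 front.py
python3 -c "
import cv2
a=cv2.imread('pics/side1.png')[190:290,190:340]; b=cv2.imread('pics/top1.png')[130:250,140:290]
cv2.imwrite('pics/c.png',cv2.vconcat([cv2.resize(a,(500,333)),cv2.resize(b,(500,267))][:2]))"
```

```text
top [-50. -50. -50. -50. -50. -50. -50. -50. -50. -50. -50. -50. -50.]
side [-50. -50. -50. -50. -50. -50. -50. -50. -50. -50. -50. -50. -50.]
[ 3.8 -1.3  9.7] [0.5655 0.18   0.0689] 88.9 7.4
```

View pics/c.png

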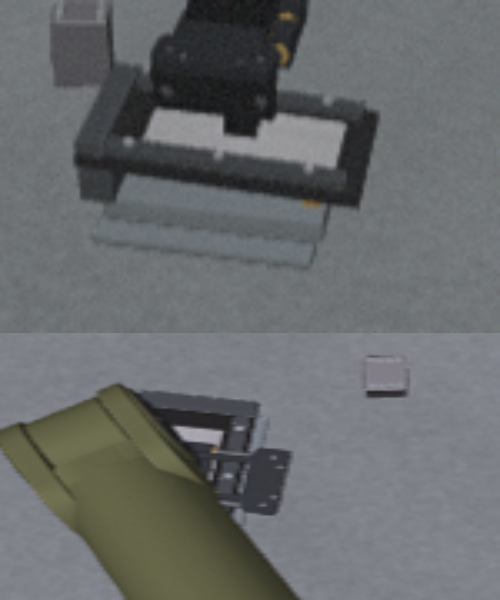

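```bash
python3 - <<'E'
s=open('front.py').read()
s=s.replace("i=np.argmax(g)","g[:8]=0;g[-8:]=0;j=np.argmax(g>25);i=j+np.argmax(g[j:j+12])")
open('front.py','w').write(s)
E
python3 front.py
```

```text
top [-46.  -44.5 -44.5 -44.5 -50.  -46.  -46.  -46.  -45.  -44.5 -46.  -46.
 -44.5]
side [20.  20.  20.  20.5 20.5 20.  20.  20.  20.5 20.5 20.  20.  20.5]
[ 4.3 -1.7  8.2] [0.5655 0.18   0.0689] 88.9 7.6
```

Emit:
play_rows(steps=[[[-0.003, 0, 0.0003, 0, 0, 0, 0], [-0.003, 0, 0.0002, 0, 0, 0, 0], [-0.003, 0, 0.0001, 0, 0, 0, 0]]])

```text
time_s: 7.9
tool_pos: [0.5574, 0.1813, 0.0685]
tool_rot: [-179.8, -0.5, -8.2]
force: [5.5, -1.4, 7.5]
grip_width: 0.0003
grasp_force: 4.1
```

Emit:
play_rows(steps=[[[-0.003, 0, 0.0001, 0, 0, 0, 0], [-0.003, 0, 0.0001, 0, 0, 0, 0]]])

```text
time_s: 8.1
tool_pos: [0.5514, 0.1822, 0.0682]
tool_rot: [-179.8, -0.5, -8.1]
force: [6.3, 0.3, 7.8]
grip_width: 0.0003
grasp_force: 4.0
```

Emit:
play_rows(steps=[[[-0.001, 0, 0.0004, 0, 0, 0, 0], [-0.003, 0, 0.0002, 0, 0, 0, 0], [-0.003, 0, 0.0002, 0, 0, 0, 0]]])

```text
time_s: 8.4
tool_pos: [0.5453, 0.1831, 0.0679]
tool_rot: [-179.8, -0.6, -8.2]
force: [6.7, -1.3, 9.9]
grip_width: 0.0004
grasp_force: 4.8
```

```bash
python3 front.py
```

```text
top [-50.  -44.5 -45.5 -50.  -50.  -50.  -50.  -50.  -50.  -50.  -50.  -50.
 -50. ]
side [-44.5 -50.    0.    0.    0.   -0.5  -0.5  -0.5  -0.5   0.5   0.    0.
  -0.5]
[ 5.2 -1.6 10.4] [0.5448 0.1832 0.0678] 68.0 8.6
```

Emit:
play_rows(steps=[[[-0.003, 0, 0.0002, 0, 0, 0, 0], [-0.003, 0, 0.0001, 0, 0, 0, 0], [-0.003, 0, 0.0002, 0, 0, 0, 0]]])

```text
time_s: 8.9
tool_pos: [0.5366, 0.1845, 0.0675]
tool_rot: [-179.8, -0.6, -8.2]
force: [7.6, -0.9, 10.2]
grip_width: 0.0005
grasp_force: 4.9
```

Emit:
play_rows(steps=[[[-0.003, 0, 0.0001, 0, 0, 0, 0], [-0.003, 0, 0.0002, 0, 0, 0, 0], [-0.003, 0, 0.0001, 0, 0, 0, 0]]])

```text
time_s: 9.2
tool_pos: [0.5277, 0.1859, 0.0671]
tool_rot: [-179.8, -0.6, -8.2]
force: [7.2, -0.6, 10.0]
grip_width: 0.0001
grasp_force: 4.8
```

```bash
python3 front.py
```

```text
top [90.5 90.5 91.  91.  91.  90.5 90.  90.  90.5 91.5 93.5 94.  94.5]
side [-44.5 -50.   64.   63.5 -18.  -18.  -18.5 -18.5  61.   61.  -18.  -18.
 -18. ]
[ 5.2 -1.5 11. ] [0.5272 0.1859 0.0671] 50.1 9.4
```

Emit:
play_rows(steps=[[[-0.003, 0, 0.0001, 0, 0, 0, 0], [-0.003, 0, 0.0001, 0, 0, 0, 0], [-0.003, 0, 0.0001, 0, 0, 0, 0]]])

```text
time_s: 9.7
tool_pos: [0.5187, 0.1872, 0.0667]
tool_rot: [-179.8, -0.6, -8.2]
force: [6.6, -1.0, 9.4]
grip_width: 0.0005
grasp_force: 4.8
```

Emit:
play_rows(steps=[[[-0.003, 0, 0.0001, 0, 0, 0, 0], [-0.003, 0, 0.0001, 0, 0, 0, 0], [0, 0, 0, 0, 0, 0, 0], [0, 0, 0, 0, 0, 0, 0], [0, 0, 0, 0, 0, 0, 0]]])

```text
time_s: 10.2
tool_pos: [0.5122, 0.1881, 0.0664]
tool_rot: [-179.8, -0.6, -8.1]
force: [6.0, -0.9, 10.9]
grip_width: 0.0005
grasp_force: 5.3
```

```bash
python3 front.py
```

```text
top [73.5 73.5 74.5 74.5 74.  74.  73.5 74.  74.5 74.5 76.  76.5 76.5]
side [ 92.5  92.   48.5 -33.  -33.5 -33.5 -33.5  46.   46.   46.  -46.  -33.
 -33. ]
[ 5.6 -1.7 10.6] [0.5122 0.1881 0.0664] 34.9 10.4
```

Emit:
play_rows(steps=[[[0.0005, 0, -0.0007, 0, 0, 0, 0], [0, 0, -0.001, 0, 0, 0, 0], [0, 0, -0.001, 0, 0, 0, 0], [0, 0, -0.001, 0, 0, 0, 0], [0, 0, -0.0015, 0, 0, 0, 0], [0, 0, -0.002, 0, 0, 0, 0], [0, 0, -0.003, 0, 0, 0, 0], [0, 0, -0.01, 0, 0, 0, 0], [0, 0, -0.03, 0, 0, 0, 0], [0, 0, -0.03, 0, 0, 0, 0], [0, 0, 0, 0, 0, 0, 0]]])

```text
time_s: 11.5
tool_pos: [0.5104, 0.1891, 0.1484]
tool_rot: [-179.8, -0.4, -8.1]
force: [-0.1, -0.6, 0.6]
grip_width: 0.0004
grasp_force: 0.0
```

```bash
python3 - <<'E'
from fit import *
from front import *
print(front('side',2,'side2.png',z=.0712))
o=get_obs();print(o['tool_pos'],o['force'])
c=cam('side'); ss=silhouettes('side','plate_center')[:1]
print([ (s['p'],s['extent']) for s in ss])
r,p=bright('side',(225,205,320,255),.0725,125,5); print(np.round(r[0],1),np.round(r[1],1),round(r[2],1),p.round(1).tolist())
D=(p/1000-E0); print(np.c_[D@ux,D@uy].round(4).tolist())
a=cv2.imread('pics/side2.png')[170:290,190:340]; cv2.imwrite('pics/d.png',cv2.resize(a,(650,520)))
E
```

```text
[-37.  -37.  -37.  -37.  -50.  -50.  -44.5 -36.5 -37.  -37.  -37.  -50.
 -46. ]
[0.50816308 0.18768725 0.14452295] [-1.06830365 -0.20580063  0.03777067]
[(0.76, [258.2, 220.2, 317.4, 244.7])]
[505.  191.2] [ 60.5 130.8] 81.0 [[435.6000061035156, 171.60000610351562], [564.7999877929688, 151.0], [574.2999877929688, 210.8000030517578], [445.1000061035156, 231.3000030517578]]
[[-0.0385, -0.0258], [0.0923, -0.0277], [0.0932, 0.0328], [-0.0376, 0.0347]]
```

View pics/d.png

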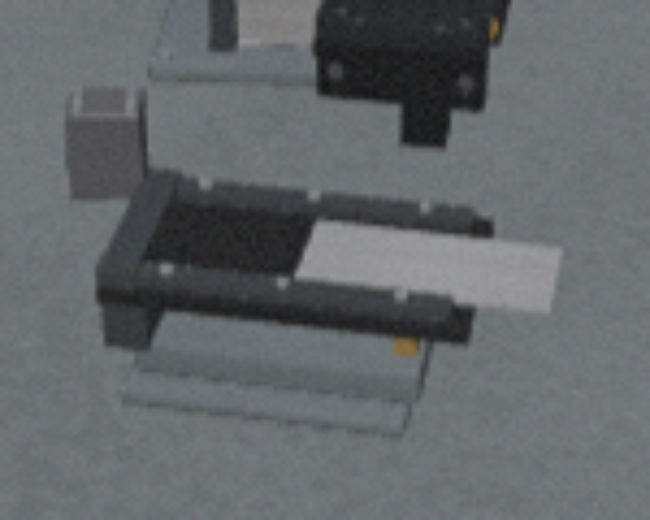

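Emit:
play_rows(steps=[[[-0.025, -0.001, 0, 0, 0, 0, 0.087], [-0.024, -0.0005, 0, 0, 0, 0, 0.087], [0, 0, 0, 0, 0, 0, 0.087], [0, 0, 0, 0, 0, 0, 0.087], [0, 0, 0, 0, 0, 0, 0.087], [0, 0, 0, 0, 0, 0, 0.087], [0, 0, 0, 0, 0, 0, 0.087]]])

```text
time_s: 12.65
tool_pos: [0.4599, 0.1958, 0.1434]
tool_rot: [-180.0, 0.0, -8.1]
force: [-0.3, 0.2, 0.7]
grip_width: 0.0487
grasp_force: 0.0
```

Emit:
play_rows(steps=[[[0, 0, 0, 0, 0, 0, 0.087], [0, 0, 0, 0, 0, 0, 0.087], [0, 0, 0, 0, 0, 0, 0.087], [0, 0, 0, 0, 0, 0, 0.087], [0, 0, 0, 0, 0, 0, 0.087], [0, 0, 0, 0, 0, 0, 0.087]]])

```text
time_s: 13.25
tool_pos: [0.4594, 0.196, 0.1435]
tool_rot: [180.0, -0.0, -8.1]
force: [0.8, -0.2, 0.3]
grip_width: 0.0861
grasp_force: 0.0
```

Emit:
play_rows(steps=[[[0, 0, 0.02, 0, 0, 0, 0.087], [0, 0, 0.02, 0, 0, 0, 0.087], [0, 0, 0.015, 0, 0, 0, 0.087], [0, 0, 0.015, 0, 0, 0, 0.087], [0, 0, 0.01, 0, 0, 0, 0.087], [0, 0, 0.0105, 0, 0, 0, 0.087], [0, 0, 0, 0, 0, 0, 0.087], [0, 0, 0, 0, 0, 0, 0.087]]])

```text
time_s: 14.05
tool_pos: [0.4596, 0.1961, 0.0531]
tool_rot: [-180.0, -0.0, -8.1]
force: [0.5, -0.6, 0.7]
grip_width: 0.0872
grasp_force: 0.0
```

```bash
python3 - <<'E'
from fit import *
c=cam('side','side3.png')
print([(s['p'],s['extent']) for s in silhouettes('side','plate_center')[:1]])
a=cv2.imread('pics/side3.png')[180:290,210:350]; cv2.imwrite('pics/e.png',cv2.resize(a,(700,550)))
E
```

```text
[(0.66, [243.2, 140.9, 270.3, 152.8])]
```

View pics/e.png

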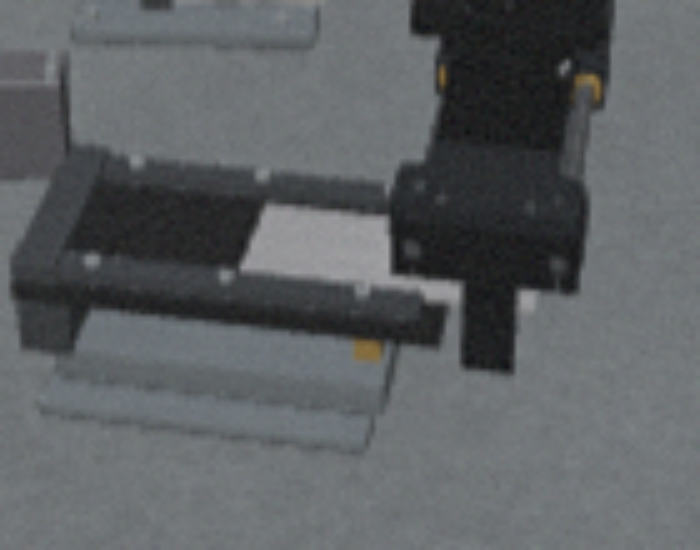

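The near finger (columns 463–515) sits beside the overhang, clear of the deck edge at column 445, and the plate shows on both sides of it. Closing now.

Emit:
play_rows(steps=[[[0, 0, 0, 0, 0, 0, 0.045], [0, 0, 0, 0, 0, 0, 0.045], [0, 0, 0, 0, 0, 0, 0.045], [0, 0, 0, 0, 0, 0, 0.045], [0, 0, 0, 0, 0, 0, 0.045], [0, 0, 0, 0, 0, 0, 0.045], [0, 0, 0, 0, 0, 0, 0.045], [0, 0, 0, 0, 0, 0, 0.045], [0, 0, 0, 0, 0, 0, 0.045], [0, 0, 0, 0, 0, 0, 0.045]]], force=25)

```text
time_s: 15.15
tool_pos: [0.4595, 0.196, 0.053]
tool_rot: [180.0, -0.0, -8.1]
force: [-0.0, 1.1, 1.0]
grip_width: 0.0552
grasp_force: 25.0
```

Emit:
play_rows(steps=[[[0, 0, -0.002, 0, 0, 0, 0.045], [0, 0, -0.004, 0, 0, 0, 0.045], [0, 0, -0.006, 0, 0, 0, 0.045], [0, 0, -0.01, 0, 0, 0, 0.045], [0, 0, -0.015, 0, 0, 0, 0.045], [0, 0, -0.015, 0, 0, 0, 0.045], [0, 0, -0.015, 0, 0, 0, 0.045], [0, 0, -0.01, 0, 0, 0, 0.045], [0, 0, -0.005, 0, 0, 0, 0.045], [0, 0, 0, 0, 0, 0, 0.045], [0, 0, 0, 0, 0, 0, 0.045], [0, 0, 0, 0, 0, 0, 0.045]]], force=25)

```text
time_s: 16.35
tool_pos: [0.4589, 0.1957, 0.1343]
tool_rot: [180.0, 0.1, -8.1]
force: [0.0, 0.3, -0.6]
grip_width: 0.0549
grasp_force: 25.0
```

```bash
python3 - <<'E'
from fit import *
c=cam('side','side4.png'); o=get_obs(); print(o['tool_pos'],o['tool_rot'],o['grip_width'])
a=cv2.imread('pics/side4.png')[130:270,200:350]; cv2.imwrite('pics/f.png',cv2.resize(a,(640,597)))
E
```

```text
[0.45892118 0.19577941 0.13430136] [ 1.79970375e+02  7.87053876e-02 -8.08638717e+00] 0.054857779075732936
```

View pics/f.png

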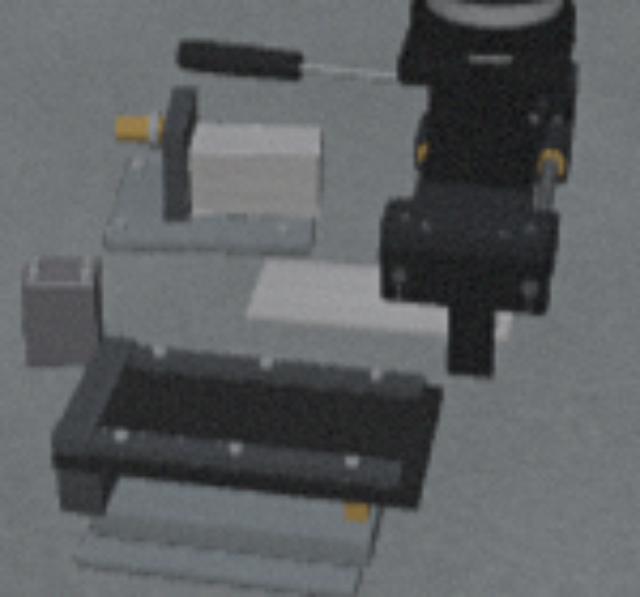

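The plate is held level and clear of the deck; its rear edge runs from (247,318) to (262,262) in the crop. I'll measure where it sits relative to the tool.

```bash
python3 - <<'E'
from fit import *
c=cam('side'); o=get_obs(); T=o['tool_pos']; y=np.radians(-8.1); ux=np.array([np.cos(y),np.sin(y)]); uy=np.array([-ux[1],ux[0]])
uv=np.array([[247,318],[262,262],[512,338]])/4.267+[200,130]
for z in (.1476,.1526,.1576,.1646):
    D=onplane(c,uv,z)[:,:2]-T[:2]; print(z,np.c_[D@ux,D@uy].round(4).tolist())
# predicted corners (flat)
for zz in (.1513,.1538):
  P=[np.r_[T[:2]+a*ux+b*uy,zz] for a,b in((.1107,.028),(.1107,-.028),(-.0193,.028))]
  print(((proj(c,P)-[200,130])*4.267).round(1).tolist())
for n,b in [('side',(250,180,290,212))]:
    r,p=bright(n,b,.1538,125,4); D=p/1000-T[:2]; print(np.c_[D@ux,D@uy].round(4).tolist(),r[2])
E
```

```text
0.1476 [[0.1103, 0.0242], [0.1138, -0.0309], [-0.0205, 0.0189]]
0.1526 [[0.1086, 0.032], [0.112, -0.0226], [-0.0209, 0.0267]]
0.1576 [[0.1069, 0.0398], [0.1103, -0.0143], [-0.0214, 0.0346]]
0.1646 [[0.1045, 0.0508], [0.1079, -0.0026], [-0.022, 0.0456]]
[[244.5, 315.5], [266.6, 259.2], [508.2, 341.3]]
[[244.4, 311.3], [266.6, 255.0], [508.5, 337.0]]
[[0.0448, -0.0304], [0.1143, -0.0274], [0.1115, 0.0351], [0.042, 0.032]] 84.42908477783203
```

Emit:
play_rows(steps=[[[0, 0, 0, 0, 0, -0.046, 0.045], [0, 0, 0, 0, 0, -0.046, 0.045], [0, 0, 0, 0, 0, -0.046, 0.045]]], force=25)

```text
time_s: 16.95
tool_pos: [0.4594, 0.196, 0.1349]
tool_rot: [180.0, 0.0, -0.1]
force: [-0.2, -0.2, -0.0]
grip_width: 0.0548
grasp_force: 25.0
```

Emit:
play_rows(steps=[[[0.0048, 0.01, 0, 0, 0, 0, 0.045], [0.0048, 0.02, 0, 0, 0, 0, 0.045], [0.0048, 0.035, 0, 0, 0, 0, 0.045], [0.0048, 0.035, 0, 0, 0, 0, 0.045], [0.0048, 0.035, 0, 0, 0, 0, 0.045], [0.0048, 0.035, 0, 0, 0, 0, 0.045], [0.0048, 0.035, 0, 0, 0, 0, 0.045], [0.0048, 0.035, 0, 0, 0, 0, 0.045], [0.0048, 0.035, 0, 0, 0, 0, 0.045], [0.0048, 0.035, 0, 0, 0, 0, 0.045], [0.0048, 0.03, 0, 0, 0, 0, 0.045], [0.0048, 0.0217, 0, 0, 0, 0, 0.045]]], force=25)

```text
time_s: 18.15
tool_pos: [0.5153, -0.1698, 0.1348]
tool_rot: [179.9, 0.0, -0.4]
force: [0.1, 1.4, -0.3]
grip_width: 0.055
grasp_force: 25.0
```

Emit:
play_rows(steps=[[[0, 0, 0.015, 0, 0, 0, 0.045], [0, 0, 0.015, 0, 0, 0, 0.045], [0, 0, 0.01, 0, 0, 0, 0.045], [0, 0, 0, 0, 0, 0, 0.045], [0, 0, 0, 0, 0, 0, 0.045]]], force=25)

```text
time_s: 18.65
tool_pos: [0.5157, -0.1648, 0.0947]
tool_rot: [-180.0, 0.0, -0.1]
force: [0.2, -0.1, 0.3]
grip_width: 0.0548
grasp_force: 25.0
```

```bash
python3 - <<'E'
from fit import *
o=get_obs(); print(o['tool_pos'],o['tool_rot'],o['force'],o['grip_width'])
cam('top','top5.png');cam('side','side5.png')
for n in('top','side'):
  print([(s['p'],s['extent']) for s in silhouettes(n,'plate_center')[:2]])
a=cv2.imread('pics/side5.png')[110:210,200:320]; b=cv2.imread('pics/top5.png')[120:230,260:380]
cv2.imwrite('pics/g.png',cv2.hconcat([cv2.resize(a,(400,333)),cv2.resize(b,(400,333))]))
E
```

```text
[ 0.51574719 -0.16482464  0.09472652] [-1.79979176e+02  3.84243215e-02 -9.08304821e-02] [ 0.17873454 -0.1332852   0.25034623] 0.05479146322860149
[(0.88, [310.9, 172.4, 333.2, 193.0])]
[(0.66, [244.7, 140.3, 282.1, 152.9]), (0.47, [240.7, 138.9, 249.0, 148.1])]
```

View pics/g.png

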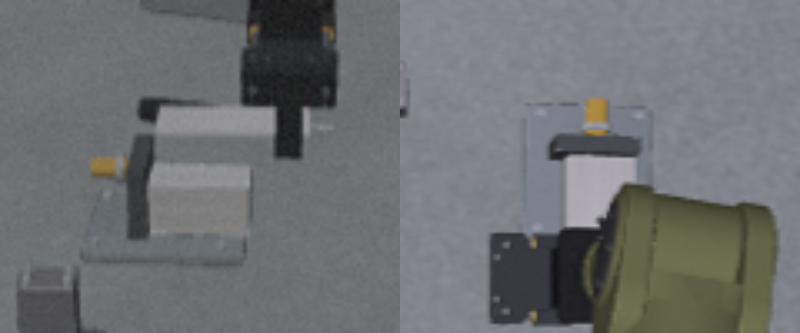

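Left half (side view): the plate is held level above the bar. Right half (top view): its rear edge lies close to the stop at rows 150–158 and it spans columns 566–637, in line with the bar. I'll measure the yaw, centre and gap.

```bash
cat > edges.py <<'E'
from fit import *
def edges(z,k=5):
    cs=[cam('top') for _ in range(k)]; c=cs[0]; f=np.mean([x['frame'].mean(2) for x in cs],0).astype(np.float32)
    def samp(P):
        uv=proj(c,P).astype(np.float32); return cv2.remap(f,uv[:,:1].reshape(1,-1),uv[:,1:].reshape(1,-1),cv2.INTER_CUBIC)[0]
    def cross(P,v,t=140):
        i=np.argmax(v<t); return P[i]
    s=np.arange(0,.05,.0002); R=[];L=[];B=[]
    for x in np.arange(.595,.620,.0025):
        for l,sg in((L,1),(R,-1)):
            P=np.c_[np.full(len(s),x),-.165+sg*s,np.full(len(s),z)]; v=samp(P); l.append(P[np.argmin(np.gradient(cv2.blur(v.reshape(1,-1),(9,1))[0])),:2])
    for y in np.arange(-.182,-.148,.003):
        P=np.c_[.605+s,np.full(len(s),y),np.full(len(s),z)]; v=samp(P); B.append(cross(P,v,120)[:2])
    L,R,B=map(np.array,(L,R,B))
    f1=lambda A,a,b:np.polyfit(A[:,a],A[:,b],1)
    yl,yr=np.median(L[:,1]),np.median(R[:,1])
    print('left y %.4f right y %.4f mid %.4f'%(yl,yr,(yl+yr)/2),'slopes deg',np.degrees(f1(L,0,1)[0]).round(1),np.degrees(f1(R,0,1)[0]).round(1),'rear x',B[:,0].round(4),'rear slope',np.degrees(f1(B,1,0)[0]).round(1))
E
python3 -c "
from edges import *
o=get_obs(); print(o['tool_pos'].round(4)); edges(o['tool_pos'][2]+.0195)"
```

```text
[ 0.5164 -0.1658  0.0958]
left y -0.1386 right y -0.1948 mid -0.1667 slopes deg -0.1 -36.6 rear x [0.626  0.626  0.626  0.6258 0.626  0.6264 0.6266 0.6264 0.6272 0.6278
 0.6274 0.6272] rear slope 3.1
```

Emit:
play_rows(steps=[[[0, 0, 0.01, 0, 0, 0, 0.045], [0, 0, 0.015, 0, 0, 0, 0.045], [0, 0, 0.01, 0, 0, 0, 0.045], [0, 0, 0.006, 0, 0, 0, 0.045], [0, 0, 0.004, 0, 0, 0, 0.045], [0, 0, 0.002, 0, 0, 0, 0.045], [0, 0, 0, 0, 0, 0, 0.045], [0, 0, 0, 0, 0, 0, 0.045]]], force=25)

```text
time_s: 19.9
tool_pos: [0.5163, -0.166, 0.0484]
tool_rot: [180.0, -0.0, -0.2]
force: [0.5, 0.7, 0.3]
grip_width: 0.0548
grasp_force: 25.0
```

Emit:
play_rows(steps=[[[0.001, 0, 0.0005, 0, 0, 0, 0.045], [0.001, 0, 0.0005, 0, 0, 0, 0.045], [0.001, 0, 0, 0, 0, 0, 0.045], [0.001, 0, 0, 0, 0, 0, 0.045], [0, 0, 0, 0, 0, 0, 0.045], [0, 0, 0, 0, 0, 0, 0.045]]], force=25)

```text
time_s: 20.5
tool_pos: [0.5199, -0.1659, 0.047]
tool_rot: [180.0, 0.0, -0.2]
force: [-0.2, 0.1, 0.1]
grip_width: 0.055
grasp_force: 25.0
```

Emit:
play_rows(steps=[[[0, 0, 0.001, 0, 0, 0, 0.045], [0, 0, 0.001, 0, 0, 0, 0.045], [0, 0, 0, 0, 0, 0, 0.045]]])

```text
time_s: 20.8
tool_pos: [0.5197, -0.1659, 0.0448]
tool_rot: [-180.0, 0.0, -0.2]
force: [-0.5, 0.1, -1.2]
grip_width: 0.0551
grasp_force: 25.0
```

Emit:
play_rows(steps=[[[0, 0, 0.0005, 0, 0, 0, 0.045], [0, 0, 0, 0, 0, 0, 0.045]]])

```text
time_s: 21.0
tool_pos: [0.5198, -0.1659, 0.0445]
tool_rot: [180.0, 0.0, -0.2]
force: [-0.0, 0.6, -0.9]
grip_width: 0.0548
grasp_force: 25.0
```

Emit:
play_rows(steps=[[[0, 0, 0.0005, 0, 0, 0, 0.045], [0, 0, 0, 0, 0, 0, 0.045]]])

```text
time_s: 21.2
tool_pos: [0.5198, -0.1659, 0.044]
tool_rot: [180.0, 0.0, -0.2]
force: [0.2, 0.4, -1.1]
grip_width: 0.0549
grasp_force: 25.0
```

Emit:
play_rows(steps=[[[0, 0, 0.0005, 0, 0, 0, 0.045], [0, 0, 0, 0, 0, 0, 0.045]]])

```text
time_s: 21.4
tool_pos: [0.5199, -0.1659, 0.0435]
tool_rot: [180.0, -0.0, -0.2]
force: [-0.3, 0.2, -0.4]
grip_width: 0.0549
grasp_force: 25.0
```

Now forward towards the stop while just above the bar.

Emit:
play_rows(steps=[[[0.001, 0, 0, 0, 0, 0, 0.045], [0.001, 0, 0, 0, 0, 0, 0.045], [0, 0, 0, 0, 0, 0, 0.045]]])

```text
time_s: 21.7
tool_pos: [0.5221, -0.1659, 0.0436]
tool_rot: [180.0, -0.0, -0.2]
force: [0.4, -0.3, -0.1]
grip_width: 0.0548
grasp_force: 25.0
```

Emit:
play_rows(steps=[[[0.0005, 0, 0, 0, 0, 0, 0.045], [0, 0, 0, 0, 0, 0, 0.045]]])

```text
time_s: 21.9
tool_pos: [0.5225, -0.1659, 0.0435]
tool_rot: [180.0, -0.0, -0.2]
force: [0.6, -0.4, -0.3]
grip_width: 0.0551
grasp_force: 25.0
```

Emit:
play_rows(steps=[[[0.0005, 0, 0, 0, 0, 0, 0.045], [0, 0, 0, 0, 0, 0, 0.045]]])

```text
time_s: 22.1
tool_pos: [0.5229, -0.166, 0.0436]
tool_rot: [180.0, -0.0, -0.2]
force: [-0.7, 0.2, -0.5]
grip_width: 0.055
grasp_force: 25.0
```

Emit:
play_rows(steps=[[[0.0005, 0, 0, 0, 0, 0, 0.045], [0, 0, 0, 0, 0, 0, 0.045]]])

```text
time_s: 22.3
tool_pos: [0.5235, -0.1659, 0.0435]
tool_rot: [180.0, -0.0, -0.2]
force: [0.5, 0.8, 0.4]
grip_width: 0.0551
grasp_force: 25.0
```

Emit:
play_rows(steps=[[[0.0005, 0, 0, 0, 0, 0, 0.045], [0, 0, 0, 0, 0, 0, 0.045]]])

```text
time_s: 22.5
tool_pos: [0.5235, -0.1659, 0.0434]
tool_rot: [-180.0, 0.0, -0.2]
force: [-0.9, -0.3, -0.5]
grip_width: 0.0552
grasp_force: 25.0
```

Emit:
play_rows(steps=[[[0.0005, 0, 0, 0, 0, 0, 0.045], [0, 0, 0, 0, 0, 0, 0.045]]])

```text
time_s: 22.7
tool_pos: [0.5236, -0.1659, 0.0432]
tool_rot: [-180.0, 0.1, -0.2]
force: [-2.4, 0.4, 0.3]
grip_width: 0.0546
grasp_force: 25.0
```

Emit:
play_rows(steps=[[[0.0005, 0, 0, 0, 0, 0, 0.045], [0, 0, 0, 0, 0, 0, 0.045]]])

```text
time_s: 22.9
tool_pos: [0.5237, -0.1659, 0.0431]
tool_rot: [-180.0, 0.1, -0.2]
force: [-5.2, 0.3, 0.7]
grip_width: 0.0553
grasp_force: 25.0
```

Emit:
play_rows(steps=[[[0.0005, 0, 0, 0, 0, 0, 0.045], [0, 0, 0, 0, 0, 0, 0.045]]])

```text
time_s: 23.1
tool_pos: [0.5238, -0.1658, 0.0431]
tool_rot: [-180.0, 0.2, -0.2]
force: [-5.8, 0.6, 1.3]
grip_width: 0.0546
grasp_force: 25.0
```

Emit:
play_rows(steps=[[[-0.001, 0, 0, 0, 0, 0, 0.045], [-0.0008, 0, 0, 0, 0, 0, 0.045], [0, 0, 0.0005, 0, 0, 0, 0.045], [0, 0, 0, 0, 0, 0, 0.045]]])

```text
time_s: 23.5
tool_pos: [0.5237, -0.1659, 0.0431]
tool_rot: [180.0, -0.0, -0.2]
force: [-2.1, 0.6, 0.5]
grip_width: 0.0552
grasp_force: 25.0
```

Emit:
play_rows(steps=[[[0, 0, 0.0004, 0, 0, 0, 0.045], [0, 0, 0, 0, 0, 0, 0.045]]])

```text
time_s: 23.7
tool_pos: [0.5237, -0.166, 0.043]
tool_rot: [180.0, -0.0, -0.2]
force: [-3.6, 0.6, 3.1]
grip_width: 0.0552
grasp_force: 25.0
```

Emit:
play_rows(steps=[[[0, 0, 0.0004, 0, 0, 0, 0.045], [0, 0, 0, 0, 0, 0, 0.045]]])

```text
time_s: 23.9
tool_pos: [0.5237, -0.1659, 0.0426]
tool_rot: [180.0, -0.0, -0.2]
force: [-4.2, 1.0, 4.0]
grip_width: 0.0555
grasp_force: 25.0
```

Emit:
play_rows(steps=[[[0, 0, 0, 0, 0, 0, 0.045], [0, 0, 0, 0, 0, 0, 0.045], [0, 0, 0, 0, 0, 0, 0.045]]], force=5)

```text
time_s: 24.2
tool_pos: [0.5239, -0.1659, 0.0423]
tool_rot: [180.0, -0.0, -0.2]
force: [-3.2, 0.6, 2.6]
grip_width: 0.0557
grasp_force: 5.0
```

Emit:
play_rows(steps=[[[0, 0, 0, 0, 0, 0, 0.06], [0, 0, 0, 0, 0, 0, 0.065], [0, 0, 0, 0, 0, 0, 0.075], [0, 0, 0, 0, 0, 0, 0.085], [0, 0, 0, 0, 0, 0, 0.085], [0, 0, 0, 0, 0, 0, 0.085], [0, 0, 0, 0, 0, 0, 0.085], [0, 0, 0, 0, 0, 0, 0.085]]])

```text
time_s: 25.0
tool_pos: [0.5236, -0.166, 0.0422]
tool_rot: [180.0, -0.0, -0.2]
force: [-0.1, -0.2, -0.3]
grip_width: 0.0845
grasp_force: 0.0
```

Released. Now straight up, then back out of the way to look.

Emit:
play_rows(steps=[[[0, 0, -0.01, 0, 0, 0, 0.085], [0, 0, -0.02, 0, 0, 0, 0.085], [0, 0, -0.03, 0, 0, 0, 0.085], [0, 0, -0.04, 0, 0, 0, 0.085], [0, 0, -0.04, 0, 0, 0, 0.085], [-0.01, -0.045, 0, 0, 0, 0, 0.085], [-0.01, -0.045, 0, 0, 0, 0, 0.085], [-0.01, -0.045, 0, 0, 0, 0, 0.085], [0, -0.045, 0, 0, 0, 0, 0.085], [0, -0.045, 0, 0, 0, 0, 0.085], [0, -0.045, 0, 0, 0, 0, 0.085], [0, 0, 0, 0, 0, 0, 0.085]]])

```text
time_s: 26.2
tool_pos: [0.4935, 0.1123, 0.1837]
tool_rot: [-179.8, -0.1, 0.5]
force: [-1.1, 0.5, 0.4]
grip_width: 0.0848
grasp_force: 0.0
```

```bash
python3 - <<'E'
from fit import *
print(get_obs()['tool_pos'])
for n,b,z,t in [('top',(295,160,345,240),.0625,140),('side',(225,150,310,190),.0625,130)]:
    r,p=bright(n,b,z,t,5); print(n,np.round(r[0],1),np.round(r[1],1),round(r[2],1),p.round(1).tolist())
a=cam('side','side6.png')['frame'][120:220,200:320]; b=cam('top','top6.png')['frame'][120:230,260:380]
cv2.imwrite('pics/i.png',cv2.hconcat([cv2.resize(a,(400,333)),cv2.resize(b,(400,366))[:333]])[:,:,::-1])
E
```

```text
[0.49351835 0.11226816 0.18365853]
top [ 567.9 -166.5] [ 59.2 130.5] 89.7 [[502.5, -195.8000030517578], [633.0, -196.39999389648438], [633.2999877929688, -137.1999969482422], [502.79998779296875, -136.60000610351562]]
side [ 569.5 -164.1] [ 65.2 128.9] 89.6 [[504.79998779296875, -196.1999969482422], [633.7000122070312, -197.1999969482422], [634.0999755859375, -132.0], [505.29998779296875, -131.0]]
```

View pics/i.png

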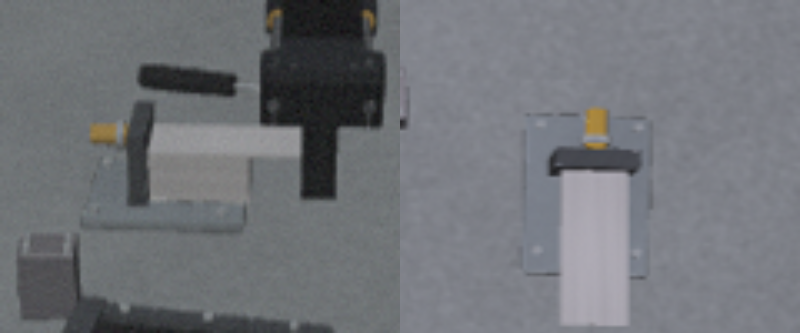

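The plate lies flat on the bar in both views, centred to about 0.5 mm, within 1° of its line and against the stop (top crop rows 170–325, columns 560–630). The arm touches nothing, so I'm handing in.

```bash
python3 -c "
from cell import *
print(sign_off())"
```

```text
the job is handed in; nothing more can be done
None
```

I slid the plate out over the open edge, lifted it off and laid it on the rest. In the last pictures it lies flat, centred and end to the stop, and I handed the job in at about 27 s; `sign_off()` gave no verdict.

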